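# Hang a spotlight bracket level on the test hook

## Task

Take the spotlight bracket out of the rack's front slot (the one nearer the robot) and hang it on the test stand's hook by the one of its four holes that makes its strip hang level, pushed fully home against the disc of the hook; let go and leave it hanging still. The hook's height was set by hand and may be found by gentle touch; never push on the stand with more than 20 newtons, and leave the other bracket in the rack and the things lying around where they are.

Things in the scene. Friction and masses are not known exactly. Their poses are not given: they have to be found in the camera images.
- bracket_round_strip (a point): Bracket with ROUND lamp head (loose, 6 mm aluminium plate, upright): middle of its strip. x through the plate, away from the robot as racked; y along the strip; z up. Strip y -75..75, z -18..18 mm, 90 g. Grip tab on top: y -40..0, z 18..48, 20 g; grasp it across the 6 mm. Four 13 mm through-holes at z 0, y -60, -36, -12, +12 mm.
- bracket_round: Same bracket, same axes, origin 98 mm below the strip's middle. In the strip's frame: leg under the -y end, 36 mm wide, centre y -57, z -58..-18, 35 g; at its foot the lamp head, white cylinder 42 mm across, z -98..-58, centre y -57, in the plate's plane, 143 g. Total mass may vary by 20 %, its balance does not.
- bracket_square_strip (a point): Bracket with SQUARE lamp head (loose, 6 mm aluminium plate, upright): middle of its strip. x through the plate, away from the robot as racked; y along the strip; z up. Strip y -75..75, z -18..18 mm, 90 g. Grip tab on top: y 0..40, z 18..48, 20 g; grasp it across the 6 mm. Four 13 mm through-holes at z 0, y -36, -12, +12, +36 mm.
- bracket_square: Same bracket, same axes, origin 98 mm below the strip's middle. In the strip's frame: leg under the +y end, 36 mm wide, centre y +57, z -58..-18, 35 g; at its foot the lamp head, white 40 mm cube, z -98..-58, centre y +57, in the plate's plane, 135 g. Total mass may vary by 20 %, its balance does not.
- rack_front (a point): Front slot (nearer the robot) of the fixed plywood rack, base 180 x 190 x 12 mm: where the middle of a racked strip lies (within 3 mm along y). Slot 9 mm wide between cheeks 56 mm long, up to 106 mm above the table; it carries the strip's underside at 92 mm, and the lamp head stands on the base. Lift straight up over 20 mm to free. Either bracket may be in front.
- rack_back (a point): Back slot of the same rack, 90 mm behind the front one, likewise. Its bracket stays there.
- stand: Fixed test stand; origin on the table under its post (16 mm across, 242 mm high; base plate 12 mm high). A hook clamped to the post points along the stand's -x in its plane y = 0: an arm with a stop disc (20 mm across, outer face at x -60 mm), then the bare pin, 7 mm across, round-ended, to x -105 mm, rising 6 degrees to its free end. For its height see stand_foot.
- stand_foot (a point): Point on the stand's base plate (12 mm above the table) below the middle of the pin, at stand x -82, y 0 mm. The pin's axis at the disc is anywhere from 185 to 215 mm above the table (set by hand, rigidly clamped), and no reading gives it: find it by touch, e.g. with shut fingers lowered on the pin. Friction holds a bracket where it is on the pin: push it home to the disc.
- jar: Bystander: clear closed jar, 52 mm across, 75 mm high; origin under its middle.
- driver: Bystander: screwdriver 170 mm long lying on the table.
- tray: Bystander: grey open parts tray 120 x 160 x 35 mm; origin under its middle.
Not all that is in view belongs to the job. What is shaped like the bracket_square but yellow is not meant.

How it is judged:
By the outcome, as a careful person would: the job done as asked, in the order asked, and still so for the second after the job is handed in, with the robot touching nothing.
It also fails if it takes over 61 s, if anything falls off the work surface, if the arm or the gripper's body presses on something with over 40 N, if the wrist force passes 120 N, or if a joint passes its speed limit or range.

## Robot

A 6-joint arm with a two-finger parallel gripper is mounted at the origin on the work surface. World frame = base frame: x ahead of the robot, y to its left, z up, the work surface at z = 0. Lengths are in m, angles in rad, forces in N, time in s.
With the tool pointing down it reaches from about 0.275 to 0.85 m from the base axis. Payload 19 kg.
Tool frame: the origin (TCP) lies at the very end of the fingers, on their centre line; the grasp point (between the pads) lies 19 mm behind it; z points along the fingers, y is the line along which they close (so a half turn about z gives the same grasp; the last joint's range is limited). The gripper opens to 85 mm and grips with 20 to 120 N. Pads are 22 mm wide; open, the fingers measure 114 mm over their backs; the gripper's body (76 mm by 85 mm) begins 54 mm behind the grasp point. The pads swing forward as they close: fully open they stand 13 mm farther back than shut.
Start: joints at [1.189, 0.15, 1.437, -0, 1.554, -0.134], TCP at [0.141, 0.557, 0.231] pointing down, gripper open.
Joint ranges: [-2.8, 2.8], [-0.68, 2.1], [0.12, 2.68], [-1.39, 4.53], [0.16, 2.79], [-2.81, 2.81]. Speed limits (rad/s): [1.89, 1.89, 2.22, 3.01, 3.01, 3.01].

## Interface

Orientations are given as a unit quaternion [x, y, z, w].
In Python, from workcell import state, capture, job_done gives the robot as it stands.
- The arm moves only by the tool carry_out, never from a script. Its argument "rows" is a list of rows, each an object with "travel": the shift along the tool's x, y, z scaled (see below), a list of three; "twist": the turn about the tool's z scaled (see below); "jaw": the opening, from 0 (shut) to 1 (fully open). In form: [{"travel": [dx, dy, dz], "twist": twist, "jaw": jaw}, ...]. A call has 1 to 5 rows; each row shifts and turns the commanded pose from where the row before left it, along the tool's axes as they then stand; what a row does not reach is not made up. The controller multiplies each number of a shift by 20 mm and each number of a turn by 4 degrees. A row lasts 1/12 s, in which the tool goes at most 41.7 mm and 7.16 degrees, less where a joint would pass 70% of its speed; a pose out of reach is approached as far as the arm can. A call with a number of a shift or a turn outside -1 to 1 is refused whole. A call with a gripper value outside its range is refused whole. The fingers move at their own pace and stop on an object; "grip_force" is the grip in N (left out, the last holds). Time passes only in rows, so rows that do not move let the fingers close. It gives the time, the measured TCP pose, the force, the opening and the grip force at its end, in the units of the state.
- state(): the state, without advancing time (a new reading comes with each control period).
- capture(name): name is "side" or "top" or "wrist"; returns a dict with "image" (384x512x3 uint8, blue, green, red), "z_map" (384x512 float32, m along the optical axis (not along the pixel's ray), 0 where there is no reading), "intrinsics" (3x3 intrinsics, pixels), "position" and "orientation" of the camera in the world. Camera axes: x right, y down, z forward; pixel columns grow to the right and rows downward; lengths in m; the calibration is good to about 2 mm. A picture is of the moment at which its call begins.
- job_done(): hands the job in; it is judged then, once.
The state is a dict: "time": time; "q": joint angles; "joint_vel": joint speeds; "tau": joint torques, N m; "eef_pos": TCP position; "tcp_rot": TCP orientation; "ft_force": force on the tool from outside, world axes, zero at the start; "wrist_torque": the same for the moment, N m; "width": finger opening in m; "grasp_force": force on a finger pad.
Only numpy, scipy, OpenCV 4.12 (cv2) and the standard library are available. Lean on these libraries where they do the work, as an engineer would, in place of code of your own. Each camera call takes 0.05 s, during which the arm holds its last target. There are 200 camera calls.

## Working session

There is one attempt and no reset: what is moved stays moved. The work goes in short steps, Python scripts to look and compute and a tool call to move; the robot and the scene stay as the last step left them, time stands still between calls to the robot, and variables do not carry over. Pictures are saved under pics/ and viewed, at most 11 in all, crops included, and the job is handed in when it is done.

Besides the shell and the picture viewer there is one more tool, called after ">>>" by a JSON object that holds its "name" and its "arguments", one argument or row to a line. carry_out: Moves the arm, as the interface text tells. Shifts and turns lie within -1 to 1; 1 stands for 20 mm of shift or 4 degrees of turn. Its arguments: {"type":"object","properties":{"rows":{"type":"array","items":{"type":"object","properties":{"travel":{"type":"array","items":{"type":"number"}},"twist":{"type":"number"},"jaw":{"type":"number"}}}},"grip_force":{"type":"number"}},"required":["rows"]}

```bash
mkdir -p pics; cat > h.py <<'E'
import numpy as np,cv2
from scipy.spatial.transform import Rotation as R
from workcell import state,capture,job_done
def cap(n):
    c=capture(n);np.savez('/tmp/%s.npz'%n,**{k:np.asarray(v) for k,v in c.items()});return c
def load(n): return np.load('/tmp/%s.npz'%n)
def world(c,u,v,z=None,r=1):
    K=c['intrinsics'];Rm=R.from_quat(c['orientation']).as_matrix()
    d=np.array([(u-K[0,2])/K[0,0],(v-K[1,2])/K[1,1],1.])
    if z is None:
        p=c['z_map'][int(v)-r:int(v)+r+1,int(u)-r:int(u)+r+1];p=p[p>0];s=np.median(p)
    else: s=(z-c['position'][2])/(Rm@d)[2]
    return c['position']+Rm@d*s
E
python3 - <<'E'
from h import *
s=state();print(s)
for n in('side','top'):
    c=cap(n);cv2.imwrite('pics/%s0.png'%n,cv2.resize(c['image'],(800,600)));print(n,c['position'],R.from_quat(c['orientation']).as_matrix().round(2).tolist())
E
```

```text
{'time': 0.0, 'q': array([ 1.18898848e+00,  1.50962327e-01,  1.43802614e+00, -3.71448297e-05,
        1.55380664e+00, -1.33989423e-01]), 'joint_vel': array([-1.52318748e-03, -4.73579334e-04,  7.20841992e-04,  9.20338812e-05,
        1.40625145e-04,  5.13419778e-04]), 'tau': array([-1.99579728e-03, -7.13065052e+01, -5.70870423e+01, -3.11363528e-04,
        9.15378478e-03, -8.75008823e-05]), 'eef_pos': array([0.14097202, 0.55719192, 0.23069138]), 'tcp_rot': array([ 1.23592036e-01,  9.92332931e-01, -5.86080606e-04, -1.35387400e-04]), 'ft_force': array([0.39812049, 0.48953567, 0.21142743]), 'wrist_torque': array([ 0.05328013, -0.00246557, -0.00229697]), 'grasp_force': 0.0, 'width': 0.08502002780705385}
side [ 0.47959696 -0.84956429  0.81368501] [[1.0, -0.07, 0.06], [-0.1, -0.68, 0.73], [-0.01, -0.73, -0.68]]
top [ 0.39493675 -0.08812889  1.5915132 ] [[0.0, -1.0, 0.09], [-1.0, 0.0, 0.01], [-0.01, -0.09, -1.0]]
```

View pics/side0.png

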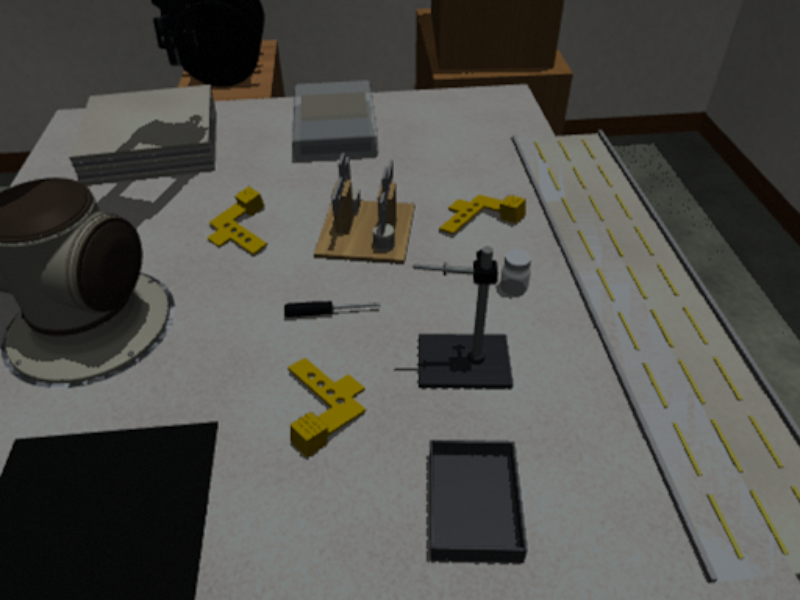

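View pics/top0.png

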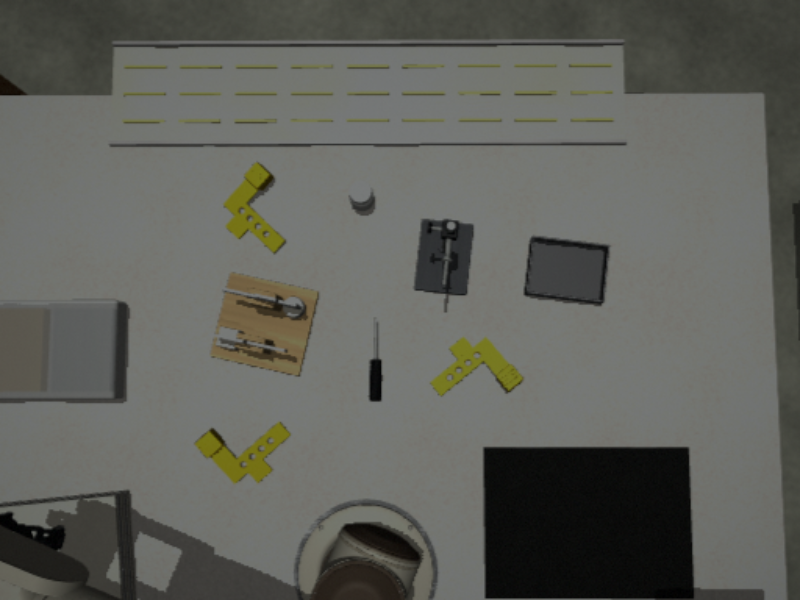

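```bash
python3 - <<'E'
from h import *
t=load('top');s=load('side')
def crop(c,x,y,w,h,k):return cv2.convertScaleAbs(cv2.resize(c['image'][y:y+h,x:x+w],None,fx=k,fy=k,interpolation=cv2.INTER_CUBIC),alpha=1.7)
a=np.hstack([crop(t,130,170,80,75,5),crop(t,250,130,80,75,5)])
b=np.hstack([crop(s,195,95,80,40*75//40,5)[:225*375//225],crop(s,250,150,80,75,5)])
cv2.imwrite('pics/c1.png',np.vstack([a,b])[:750])
cv2.imwrite('pics/c1.png',cv2.resize(np.vstack([a,b]),(640,600)))
E
```

```text
(no output)
```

View pics/c1.png

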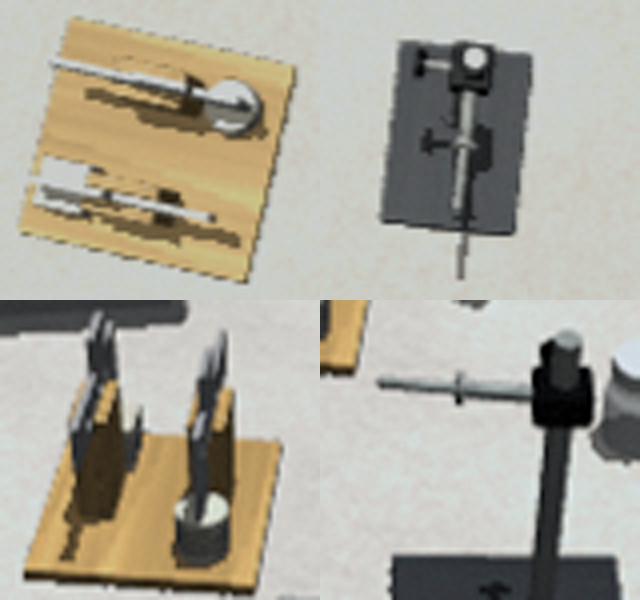

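```bash
python3 - <<'E'
from h import *
t=load('top')
o=lambda x,y:(x/4+130,y/4+170)
q=lambda x,y:((x-320)/4+250,y/4+130)
cs=np.array([world(t,*o(*p),z=.012) for p in[(75,18),(296,68),(247,282),(20,232)]])
print('rack',cs.round(4).tolist(),cs.mean(0).round(4))
e=cs[0]-cs[1];f=cs[0]-cs[3];e2=cs[3]-cs[2]
for v in(e,e2,f,cs[1]-cs[2]):print(np.linalg.norm(v),np.degrees(np.arctan2(v[1],v[0])))
for p in[(35,187),(213,217)]:print('front strip',world(t,*o(*p),z=.128))
b=np.array([world(t,*q(*p),z=.012) for p in[(400,42),(530,52),(513,235),(382,220)]]);print('base',b.round(4).tolist(),b.mean(0))
for v in(b[0]-b[3],b[1]-b[2],b[0]-b[1],b[3]-b[2]):print(np.linalg.norm(v),np.degrees(np.arctan2(v[1],v[0])))
P=world(t,*q(476,57),z=.242);print('post',P)
for z in(.196,.211,.226):
    T=world(t,*q(461.5,278),z=z);v=P-T;print(z,T,np.linalg.norm(v[:2]),np.degrees(np.arctan2(v[1],v[0])))
# depth clouds from both
for n in('top','side'):
    c=load(n);K=c['intrinsics'];Rm=R.from_quat(c['orientation']).as_matrix()
    v,u=np.mgrid[:384,:512];z=c['z_map'];d=np.stack([(u-K[0,2])/K[0,0]*z,(v-K[1,2])/K[1,1]*z,z],-1)
    W=d@Rm.T+c['position'];W=W[z>0]
    m=(abs(W[:,0]-.45)<.09)&(abs(W[:,1]-.19)<.12)&(W[:,2]>.112)&(W[:,2]<.17)
    m&=W[:,0]<.47+ -0.2*(W[:,1]-.19)
    Q=W[m];print(n,len(Q));
    if len(Q)>5:
        print(Q.min(0),Q.max(0));k=np.polyfit(Q[:,1],Q[:,0],1);print('line x=',k,np.std(Q[:,0]-np.polyval(k,Q[:,1])))
        H=Q[Q[:,2]>.14];print('tab',len(H),H.min(0) if len(H) else 0,H.max(0) if len(H) else 0)
    D=np.linalg.norm(W[:,:2]-P[:2],axis=1);S=W[(D<.13)&(W[:,2]>.17)&(W[:,0]<P[0]-.03)]
    print('pin',len(S))
    if len(S)>4:
        k=np.polyfit(S[:,0],S[:,1],1);print(k,S.min(0),S.max(0),np.degrees(np.arctan(k[0])))
        k=np.polyfit(S[:,0],S[:,2],1);print('z',k,np.polyval(k,[P[0]-.1,P[0]-.06]))
E
```

```text
rack [[0.61, 0.2812, 0.012], [0.5689, 0.1005, 0.012], [0.3957, 0.1381, 0.012], [0.4358, 0.322, 0.012]] [0.5026 0.2104 0.012 ]
0.18537471112526466 77.19512984512644
0.18823286992253682 77.69211092211725
0.17883179527021953 -13.161720919248829
0.17720413981135655 -12.243142495025024
front strip [0.46648616 0.28139235 0.128     ]
front strip [0.44404246 0.14752921 0.128     ]
base [[0.7221, -0.1143, 0.012], [0.7137, -0.2207, 0.012], [0.563, -0.2057, 0.012], [0.5753, -0.0995, 0.012]] [ 0.64353197 -0.16006261  0.012     ]
0.14751237906513132 -5.794671997304598
0.15137790117415462 -5.6889043908315
0.106720847695437 85.47311113764398
0.10698473852646502 83.39980831913185
post [ 0.66374782 -0.16365037  0.242     ]
0.196 [ 0.51252937 -0.15497045  0.196     ] 0.15146735529828126 -3.285166154766301
0.211 [ 0.5112654  -0.15425198  0.211     ] 0.15277178274554726 -3.527012025101379
0.226 [ 0.51000143 -0.15353352  0.226     ] 0.15407888599665284 -3.7647587512432286
top 77
[0.44220114 0.15139582 0.11200123] [0.46346722 0.25100983 0.16029027]
line x= [0.16366584 0.4213863 ] 0.0040809933329793305
tab 6 [0.45853342 0.22622462 0.14181618] [0.46209872 0.23157447 0.16029027]
pin 83
[-0.10723207 -0.08889313] [ 0.56103793 -0.16206841  0.19925489] [ 0.63353807 -0.14504589  0.22033713] -6.1205572688829815
z [-0.05782136  0.24558471] [0.21298804 0.21067519]
side 88
[0.44293972 0.14960509 0.11246577] [0.46342967 0.23606097 0.16214589]
line x= [0.20861048 0.41431559] 0.00204992253074026
tab 14 [0.45916843 0.21887745 0.14154664] [0.46342967 0.23606097 0.16214589]
pin 128
[-0.12185601 -0.08420882] [ 0.56108255 -0.16592343  0.20123688] [ 0.63306063 -0.14775134  0.21692154] -6.947582224164451
z [-0.09099089  0.26504594] [0.21375003 0.21011039]
```

```bash
cat > plan.py <<'E'
import sys
from h import *
def plan(x,y,z,yaw,step=20):
    s=state();p=s['eef_pos'];M=R.from_quat(s['tcp_rot']).as_matrix()
    y0=np.degrees(np.arctan2(M[1,1],M[0,1]));dy=(yaw-y0+180)%360-180
    d=np.array([x,y,z])-p
    n=int(max(np.ceil(np.linalg.norm(d)*1000/step),np.ceil(abs(dy)/4),1))
    print('pos',p.round(4),'yaw',y0.round(2),'w',s['width'],'f',s['ft_force'].round(2),'t',s['time'],'rows',n)
    out=[];q=p.copy()
    for i in range(n):
        a=np.radians(y0+dy*i/n);A=np.array([[np.sin(a),np.cos(a),0],[-np.cos(a),np.sin(a),0],[0,0,-1]])
        t=np.round(A.T@(p+d*(i+1)/n-q)/.02,2);q=q+A@t*.02
        out.append(t.tolist()+[round(-dy/n/4,2)])
    for i in range(0,n,5):print(out[i:i+5])
if __name__=='__main__':plan(*map(float,sys.argv[1:]))
E
python3 plan.py .465 .2424 .25 -12.3; python3 -c "
from h import *;print(R.from_quat(state()['tcp_rot']).as_matrix().round(3))"
```

```text
pos [0.141  0.5572 0.2307] yaw 75.8 w 0.0858791363902704 f [-0.62 -0.01  0.08] t 0.1 rows 23
[[0.85, -0.49, -0.04, np.float64(0.96)], [0.88, -0.43, -0.04, np.float64(0.96)], [0.91, -0.38, -0.05, np.float64(0.96)], [0.93, -0.31, -0.04, np.float64(0.96)], [0.95, -0.25, -0.04, np.float64(0.96)]]
[[0.97, -0.18, -0.04, np.float64(0.96)], [0.97, -0.12, -0.04, np.float64(0.96)], [0.98, -0.05, -0.04, np.float64(0.96)], [0.98, 0.01, -0.05, np.float64(0.96)], [0.98, 0.07, -0.04, np.float64(0.96)]]
[[0.98, 0.15, -0.04, np.float64(0.96)], [0.96, 0.2, -0.04, np.float64(0.96)], [0.94, 0.27, -0.04, np.float64(0.96)], [0.92, 0.34, -0.05, np.float64(0.96)], [0.9, 0.39, -0.04, np.float64(0.96)]]
[[0.87, 0.45, -0.04, np.float64(0.96)], [0.84, 0.52, -0.04, np.float64(0.96)], [0.81, 0.56, -0.04, np.float64(0.96)], [0.76, 0.62, -0.05, np.float64(0.96)], [0.72, 0.67, -0.04, np.float64(0.96)]]
[[0.67, 0.71, -0.04, np.float64(0.96)], [0.63, 0.76, -0.04, np.float64(0.96)], [0.57, 0.79, -0.04, np.float64(0.96)]]
[[-0.969  0.245 -0.   ]
 [ 0.245  0.969 -0.001]
 [ 0.    -0.001 -1.   ]]
```

```bash
sed -i 's/\[\[np.sin(a),np.cos(a),0\],\[-np.cos(a),np.sin(a),0\]/[[-np.sin(a),np.cos(a),0],[np.cos(a),np.sin(a),0]/; s/round(-dy/float(-dy/; s#/n/4,2)#/n/4).__round__(2)#' plan.py; python3 plan.py .465 .2424 .25 -12.3|head -2
```

```text
pos [0.141  0.5572 0.2307] yaw 75.8 w 0.0858791363902704 f [-0.62 -0.01  0.08] t 0.1 rows 23
[[-0.85, -0.49, -0.04, 0.96], [-0.88, -0.43, -0.04, 0.96], [-0.91, -0.38, -0.05, 0.96], [-0.93, -0.31, -0.04, 0.96], [-0.95, -0.25, -0.04, 0.96]]
```

>>> {"name": "carry_out", "arguments": {
  "rows": [
    {"travel": [-0.85, -0.49, -0.04], "twist": 0.96, "jaw": 1},
    {"travel": [-0.88, -0.43, -0.04], "twist": 0.96, "jaw": 1},
    {"travel": [-0.91, -0.38, -0.04], "twist": 0.96, "jaw": 1},
    {"travel": [-0.93, -0.31, -0.04], "twist": 0.96, "jaw": 1},
    {"travel": [-0.95, -0.25, -0.04], "twist": 0.96, "jaw": 1}
  ]
}}

```text
time: 0.52
eef_pos: [0.2118, 0.4881, 0.235]
tcp_rot: [0.289, 0.957, -0.0, -0.0]
ft_force: [0.3, -0.2, 0.4]
width: 0.0854
grasp_force: 0.0
```

Direction is right (lag only). Continue.

>>> {"name": "carry_out", "arguments": {
  "rows": [
    {"travel": [-0.97, -0.18, -0.04], "twist": 0.96, "jaw": 1},
    {"travel": [-0.97, -0.12, -0.04], "twist": 0.96, "jaw": 1},
    {"travel": [-0.98, -0.05, -0.04], "twist": 0.96, "jaw": 1},
    {"travel": [-0.98, 0.01, -0.04], "twist": 0.96, "jaw": 1},
    {"travel": [-0.98, 0.07, -0.04], "twist": 0.96, "jaw": 1}
  ]
}}

```text
time: 0.93
eef_pos: [0.2822, 0.4196, 0.2391]
tcp_rot: [0.445, 0.896, -0.0, -0.0]
ft_force: [-0.0, 1.0, -0.4]
width: 0.0852
grasp_force: 0.0
```

>>> {"name": "carry_out", "arguments": {
  "rows": [
    {"travel": [-0.98, 0.15, -0.04], "twist": 0.96, "jaw": 1},
    {"travel": [-0.96, 0.2, -0.04], "twist": 0.96, "jaw": 1},
    {"travel": [-0.94, 0.27, -0.04], "twist": 0.96, "jaw": 1},
    {"travel": [-0.92, 0.34, -0.04], "twist": 0.96, "jaw": 1},
    {"travel": [-0.9, 0.39, -0.04], "twist": 0.96, "jaw": 1}
  ]
}}

```text
time: 1.35
eef_pos: [0.3526, 0.3511, 0.2431]
tcp_rot: [0.588, 0.809, -0.0, -0.0]
ft_force: [0.2, 0.9, -0.5]
width: 0.0853
grasp_force: 0.0
```

>>> {"name": "carry_out", "arguments": {
  "rows": [
    {"travel": [-0.87, 0.45, -0.04], "twist": 0.96, "jaw": 1},
    {"travel": [-0.84, 0.52, -0.04], "twist": 0.96, "jaw": 1},
    {"travel": [-0.81, 0.56, -0.04], "twist": 0.96, "jaw": 1},
    {"travel": [-0.76, 0.62, -0.04], "twist": 0.96, "jaw": 1},
    {"travel": [-0.72, 0.67, -0.04], "twist": 0.96, "jaw": 1}
  ]
}}

```text
time: 1.77
eef_pos: [0.423, 0.2824, 0.2471]
tcp_rot: [0.714, 0.7, -0.0, -0.0]
ft_force: [0.6, -0.7, -0.4]
width: 0.0855
grasp_force: 0.0
```

>>> {"name": "carry_out", "arguments": {
  "rows": [
    {"travel": [-0.67, 0.71, -0.04], "twist": 0.96, "jaw": 1},
    {"travel": [-0.63, 0.76, -0.04], "twist": 0.96, "jaw": 1},
    {"travel": [-0.57, 0.79, -0.04], "twist": 0.96, "jaw": 1},
    {"travel": [0, 0, 0], "twist": 0, "jaw": 1},
    {"travel": [0, 0, 0], "twist": 0, "jaw": 1}
  ]
}}

```text
time: 2.18
eef_pos: [0.4647, 0.2416, 0.2493]
tcp_rot: [0.78, 0.625, -0.0, -0.0]
ft_force: [-0.5, -1.2, -0.3]
width: 0.0852
grasp_force: 0.0
```

```bash
python3 - <<'E'
from h import *
s=state();print(s['eef_pos'],s['joint_vel'].round(3),s['time'])
c=cap('wrist');print(c['position'],R.from_quat(c['orientation']).as_matrix().round(3))
cv2.imwrite('pics/w1.png',cv2.convertScaleAbs(cv2.resize(c['image'],(800,600),interpolation=cv2.INTER_CUBIC),alpha=1.5))
E
```

```text
[0.46467052 0.24157428 0.24926182] [ 0.029 -0.011  0.008  0.004  0.003 -0.011] 2.1833
[0.47915275 0.30935079 0.3914197 ] [[ 0.976 -0.209 -0.06 ]
 [-0.217 -0.939 -0.266]
 [-0.001  0.273 -0.962]]
```

View pics/w1.png

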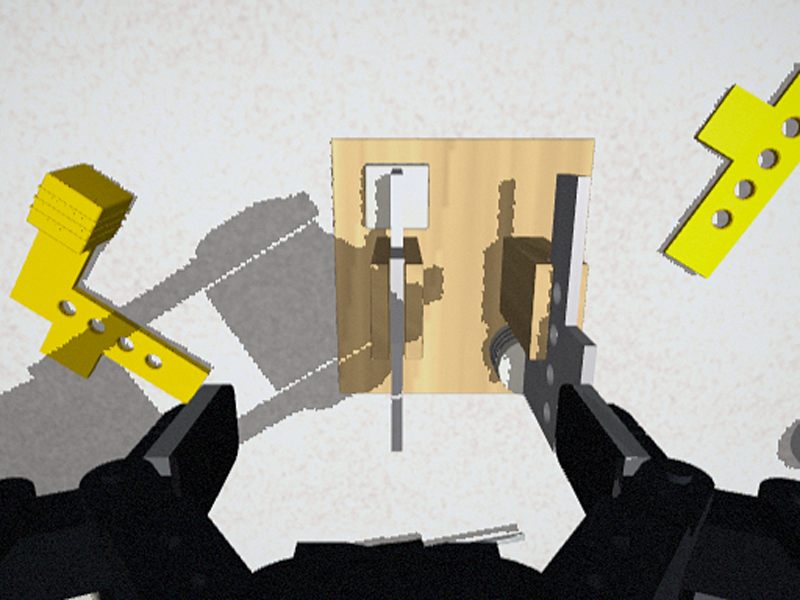

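```bash
python3 - <<'E'
from h import *
c=load('wrist')
for u,v,z in[(398,260,.158),(398,245,.158),(397,398,.158),(397,170,.128),(397,450,.128)]:print(world(c,u*.64,v*.64,z).round(4),world(c,u*.64,v*.64).round(4))
M=R.from_quat(state()['tcp_rot']).as_matrix();print(np.degrees(np.arctan2(M[1,1],M[0,1])))
E
python3 plan.py .575 -.154 .29 -6.2
```

```text
[0.4693 0.2618 0.158 ] [0.4692 0.2617 0.1575]
[0.4707 0.2684 0.158 ] [0.4696 0.263  0.1273]
[0.4543 0.1965 0.158 ] [0.4511 0.1818 0.1278]
[0.477  0.2985 0.128 ] [0.4766 0.2964 0.0755]
[0.4442 0.1511 0.128 ] [0.4442 0.1507 0.1274]
-12.482809824920881
pos [0.4642 0.2421 0.2494] yaw -12.48 w 0.0856172790215232 f [ 0.35 -0.15  0.3 ] t 2.2333 rows 21
[[-0.86, 0.46, -0.1, -0.07], [-0.87, 0.46, -0.09, -0.07], [-0.87, 0.45, -0.1, -0.07], [-0.87, 0.45, -0.1, -0.07], [-0.87, 0.44, -0.09, -0.07]]
[[-0.88, 0.44, -0.1, -0.07], [-0.88, 0.43, -0.1, -0.07], [-0.88, 0.43, -0.09, -0.07], [-0.88, 0.43, -0.1, -0.07], [-0.88, 0.42, -0.1, -0.07]]
[[-0.89, 0.41, -0.09, -0.07], [-0.89, 0.42, -0.1, -0.07], [-0.89, 0.4, -0.1, -0.07], [-0.89, 0.4, -0.09, -0.07], [-0.9, 0.4, -0.1, -0.07]]
[[-0.89, 0.39, -0.1, -0.07], [-0.9, 0.39, -0.09, -0.07], [-0.91, 0.38, -0.1, -0.07], [-0.9, 0.38, -0.1, -0.07], [-0.9, 0.38, -0.09, -0.07]]
[[-0.91, 0.36, -0.1, -0.07]]
```

>>> {"name": "carry_out", "arguments": {
  "rows": [
    {"travel": [-0.86, 0.46, -0.1], "twist": -0.07, "jaw": 1},
    {"travel": [-0.87, 0.46, -0.1], "twist": -0.07, "jaw": 1},
    {"travel": [-0.87, 0.45, -0.1], "twist": -0.07, "jaw": 1},
    {"travel": [-0.87, 0.45, -0.1], "twist": -0.07, "jaw": 1},
    {"travel": [-0.87, 0.44, -0.1], "twist": -0.07, "jaw": 1}
  ]
}}

```text
time: 2.65
eef_pos: [0.4902, 0.1478, 0.2598]
tcp_rot: [0.771, 0.636, -0.0, -0.0]
ft_force: [0.3, -0.3, 0.1]
width: 0.0855
grasp_force: 0.0
```

>>> {"name": "carry_out", "arguments": {
  "rows": [
    {"travel": [-0.88, 0.44, -0.1], "twist": -0.07, "jaw": 1},
    {"travel": [-0.88, 0.43, -0.1], "twist": -0.07, "jaw": 1},
    {"travel": [-0.88, 0.43, -0.1], "twist": -0.07, "jaw": 1},
    {"travel": [-0.88, 0.43, -0.1], "twist": -0.07, "jaw": 1},
    {"travel": [-0.88, 0.42, -0.1], "twist": -0.07, "jaw": 1}
  ]
}}

```text
time: 3.07
eef_pos: [0.5165, 0.0534, 0.2698]
tcp_rot: [0.764, 0.646, 0.0, -0.0]
ft_force: [-0.2, -0.3, 0.7]
width: 0.0856
grasp_force: 0.0
```

>>> {"name": "carry_out", "arguments": {
  "rows": [
    {"travel": [-0.89, 0.41, -0.1], "twist": -0.07, "jaw": 1},
    {"travel": [-0.89, 0.42, -0.1], "twist": -0.07, "jaw": 1},
    {"travel": [-0.89, 0.4, -0.1], "twist": -0.07, "jaw": 1},
    {"travel": [-0.89, 0.4, -0.1], "twist": -0.07, "jaw": 1},
    {"travel": [-0.9, 0.4, -0.1], "twist": -0.07, "jaw": 1}
  ]
}}

```text
time: 3.48
eef_pos: [0.5426, -0.041, 0.2798]
tcp_rot: [0.756, 0.655, 0.0, -0.0]
ft_force: [0.3, 0.3, 0.6]
width: 0.0856
grasp_force: 0.0
```

>>> {"name": "carry_out", "arguments": {
  "rows": [
    {"travel": [-0.89, 0.39, -0.1], "twist": -0.07, "jaw": 1},
    {"travel": [-0.9, 0.39, -0.1], "twist": -0.07, "jaw": 1},
    {"travel": [-0.91, 0.38, -0.1], "twist": -0.07, "jaw": 1},
    {"travel": [-0.9, 0.38, -0.1], "twist": -0.07, "jaw": 1},
    {"travel": [-0.9, 0.38, -0.1], "twist": -0.07, "jaw": 1}
  ]
}}

```text
time: 3.9
eef_pos: [0.5687, -0.1353, 0.2898]
tcp_rot: [0.748, 0.664, 0.0, -0.0]
ft_force: [0.3, 0.8, 0.1]
width: 0.0854
grasp_force: 0.0
```

>>> {"name": "carry_out", "arguments": {
  "rows": [
    {"travel": [-0.91, 0.36, -0.1], "twist": -0.07, "jaw": 1},
    {"travel": [0, 0, 0], "twist": 0, "jaw": 1},
    {"travel": [0, 0, 0], "twist": 0, "jaw": 1}
  ]
}}

```text
time: 4.15
eef_pos: [0.5736, -0.1541, 0.2914]
tcp_rot: [0.747, 0.665, -0.0, -0.0]
ft_force: [-0.2, 1.1, -0.6]
width: 0.0853
grasp_force: 0.0
```

```bash
python3 - <<'E'
from h import *
c=cap('wrist')
cv2.imwrite('pics/w2.png',cv2.convertScaleAbs(cv2.resize(c['image'],(800,600),interpolation=cv2.INTER_CUBIC),alpha=1.5))
E
python3 plan.py .575 -.154 .29 -6.2
```

```text
pos [ 0.5735 -0.1535  0.2915] yaw -6.58 w 0.0854551775192847 f [-0.19 -0.19  0.47] t 4.2 rows 1
[[-0.02, 0.08, 0.08, -0.09]]
```

View pics/w2.png

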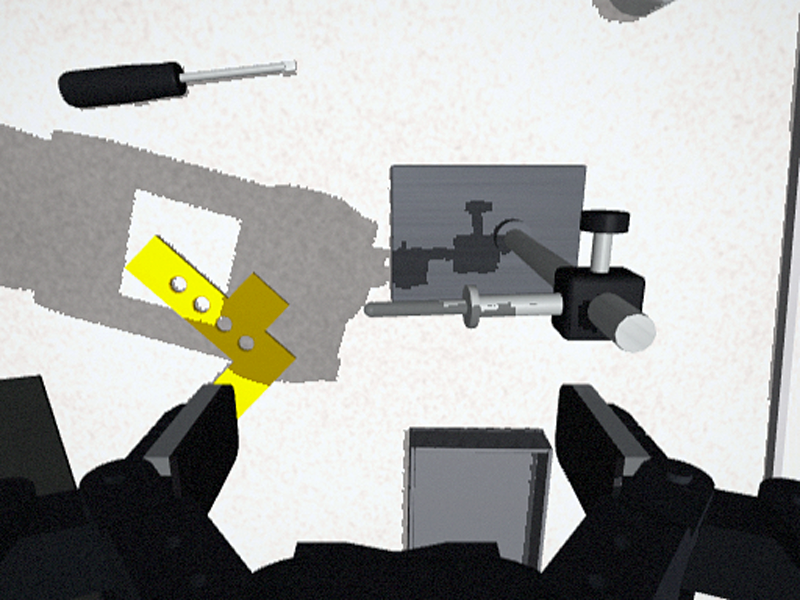

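```bash
python3 - <<'E'
from h import *
c=load('wrist')
for n,u,v in[('tip',368,310),('pinmid',415,309),('nearDisc',455,307),('disc',472,306),('arm',520,304),('post',635,332)]:
    print(n,world(c,u*.64,v*.64).round(4),[world(c,u*.64,v*.64,z).round(4)[:2].tolist() for z in(.2,.21,.242)])
for u,v in[(391,166),(585,166)]:print('base',world(c,u*.64,v*.64,.012).round(4))
E
```

```text
tip [ 0.561  -0.1511  0.2125] [[0.5599, -0.1548], [0.5608, -0.1518], [0.5637, -0.1423]]
pinmid [ 0.5812 -0.1534  0.2112] [[0.5812, -0.1568], [0.5812, -0.1537], [0.5811, -0.1439]]
nearDisc [ 0.5986 -0.1551  0.209 ] [[0.5993, -0.1579], [0.5985, -0.1548], [0.596, -0.1449]]
disc [ 0.6055 -0.1541  0.2136] [[0.607, -0.1583], [0.6059, -0.1552], [0.6023, -0.1452]]
arm [ 0.6272 -0.1575  0.2074] [[0.6287, -0.1599], [0.6267, -0.1567], [0.6201, -0.1465]]
post [ 0.6629 -0.1627  0.2415] [[0.6805, -0.1794], [0.6763, -0.1754], [0.6626, -0.1625]]
base [ 0.5752 -0.099   0.012 ]
base [ 0.7222 -0.116   0.012 ]
```

>>> {"name": "carry_out", "arguments": {
  "rows": [
    {"travel": [0, 0.4, 0], "twist": 0, "jaw": 0},
    {"travel": [0, 0, 0], "twist": 0, "jaw": 0},
    {"travel": [0, 0, 0.8], "twist": 0, "jaw": 0},
    {"travel": [0, 0, 0.8], "twist": 0, "jaw": 0},
    {"travel": [0, 0, 0.8], "twist": 0, "jaw": 0}
  ]
}}

```text
time: 4.62
eef_pos: [0.5817, -0.1545, 0.2432]
tcp_rot: [0.746, 0.665, 0.0, 0.0]
ft_force: [0.2, 0.3, 1.1]
width: 0.0256
grasp_force: 0.0
```

>>> {"name": "carry_out", "arguments": {
  "rows": [
    {"travel": [0, 0, 0.5], "twist": 0, "jaw": 0},
    {"travel": [0, 0, 0.4], "twist": 0, "jaw": 0},
    {"travel": [0, 0, 0], "twist": 0, "jaw": 0},
    {"travel": [0, 0, 0], "twist": 0, "jaw": 0}
  ]
}}

```text
time: 4.95
eef_pos: [0.5816, -0.1551, 0.2261]
tcp_rot: [0.747, 0.665, -0.0, 0.0]
ft_force: [0.8, -0.1, -0.3]
width: -0.0
grasp_force: 0.0
```

>>> {"name": "carry_out", "arguments": {
  "rows": [
    {"travel": [0, 0, 0.1], "twist": 0, "jaw": 0},
    {"travel": [0, 0, 0.1], "twist": 0, "jaw": 0},
    {"travel": [0, 0, 0.1], "twist": 0, "jaw": 0},
    {"travel": [0, 0, 0.1], "twist": 0, "jaw": 0},
    {"travel": [0, 0, 0.05], "twist": 0, "jaw": 0}
  ]
}}

```text
time: 5.37
eef_pos: [0.5814, -0.1553, 0.2165]
tcp_rot: [0.747, 0.665, -0.0, -0.0]
ft_force: [0.1, -0.7, 0.6]
width: 0.0001
grasp_force: 0.0
```

>>> {"name": "carry_out", "arguments": {
  "rows": [
    {"travel": [0, 0, 0.05], "twist": 0, "jaw": 0},
    {"travel": [0, 0, 0.05], "twist": 0, "jaw": 0},
    {"travel": [0, 0, 0], "twist": 0, "jaw": 0}
  ]
}}

```text
time: 5.62
eef_pos: [0.5814, -0.1553, 0.2145]
tcp_rot: [0.747, 0.665, -0.0, -0.0]
ft_force: [0.3, 0.5, -1.2]
width: -0.0003
grasp_force: 0.0
```

>>> {"name": "carry_out", "arguments": {
  "rows": [
    {"travel": [0, 0, 0.05], "twist": 0, "jaw": 0},
    {"travel": [0, 0, 0.05], "twist": 0, "jaw": 0},
    {"travel": [0, 0, 0], "twist": 0, "jaw": 0}
  ]
}}

```text
time: 5.87
eef_pos: [0.5814, -0.1553, 0.2125]
tcp_rot: [0.747, 0.665, -0.0, -0.0]
ft_force: [-0.2, -0.6, 0.3]
width: 0.0001
grasp_force: 0.0
```

>>> {"name": "carry_out", "arguments": {
  "rows": [
    {"travel": [0, 0, 0.05], "twist": 0, "jaw": 0},
    {"travel": [0, 0, 0], "twist": 0, "jaw": 0}
  ]
}}

```text
time: 6.03
eef_pos: [0.5815, -0.1554, 0.2117]
tcp_rot: [0.747, 0.665, -0.0, 0.0]
ft_force: [-0.6, 0.2, 2.1]
width: -0.0001
grasp_force: 0.9
```

>>> {"name": "carry_out", "arguments": {
  "rows": [
    {"travel": [0, 0, 0.03], "twist": 0, "jaw": 0},
    {"travel": [0, 0, 0], "twist": 0, "jaw": 0}
  ]
}}

```text
time: 6.2
eef_pos: [0.5815, -0.1553, 0.2114]
tcp_rot: [0.747, 0.665, 0.0, 0.0]
ft_force: [-1.2, -0.6, 4.8]
width: 0.0
grasp_force: 2.2
```

>>> {"name": "carry_out", "arguments": {
  "rows": [
    {"travel": [0, 0, -0.5], "twist": 0, "jaw": 0},
    {"travel": [0, 0, -1], "twist": 0, "jaw": 0.1},
    {"travel": [0, 0, -1], "twist": 0, "jaw": 0.5},
    {"travel": [0, 0, -1], "twist": 0, "jaw": 0.5},
    {"travel": [0, 0, 0], "twist": 0, "jaw": 0.5}
  ]
}}

```text
time: 6.62
eef_pos: [0.5823, -0.1556, 0.2859]
tcp_rot: [0.747, 0.665, 0.001, 0.002]
ft_force: [0.8, -0.6, 1.3]
width: 0.0426
grasp_force: 0.0
```

```bash
python3 plan.py .4648 .2435 .23 -12.5
```

```text
pos [ 0.5823 -0.1556  0.2859] yaw -6.63 w 0.04260583028192148 f [ 0.84 -0.56  1.29] t 6.6167 rows 21
[[0.91, -0.39, 0.13, 0.07], [0.91, -0.39, 0.14, 0.07], [0.91, -0.4, 0.13, 0.07], [0.9, -0.4, 0.13, 0.07], [0.91, -0.4, 0.14, 0.07]]
[[0.9, -0.41, 0.13, 0.07], [0.9, -0.42, 0.13, 0.07], [0.9, -0.41, 0.14, 0.07], [0.89, -0.43, 0.13, 0.07], [0.9, -0.42, 0.13, 0.07]]
[[0.89, -0.44, 0.13, 0.07], [0.89, -0.43, 0.14, 0.07], [0.89, -0.44, 0.13, 0.07], [0.88, -0.45, 0.13, 0.07], [0.88, -0.45, 0.14, 0.07]]
[[0.89, -0.45, 0.13, 0.07], [0.87, -0.46, 0.13, 0.07], [0.88, -0.46, 0.14, 0.07], [0.87, -0.46, 0.13, 0.07], [0.88, -0.47, 0.13, 0.07]]
[[0.87, -0.48, 0.14, 0.07]]
```

>>> {"name": "carry_out", "arguments": {
  "rows": [
    {"travel": [0.91, -0.39, 0.13], "twist": 0.07, "jaw": 0.5},
    {"travel": [0.91, -0.39, 0.13], "twist": 0.07, "jaw": 0.5},
    {"travel": [0.91, -0.4, 0.13], "twist": 0.07, "jaw": 0.5},
    {"travel": [0.9, -0.4, 0.13], "twist": 0.07, "jaw": 0.5},
    {"travel": [0.91, -0.4, 0.13], "twist": 0.07, "jaw": 0.5}
  ]
}}

```text
time: 7.03
eef_pos: [0.5531, -0.0595, 0.2681]
tcp_rot: [0.755, 0.656, -0.0, -0.0]
ft_force: [-0.6, 0.4, 0.1]
width: 0.0426
grasp_force: 0.0
```

>>> {"name": "carry_out", "arguments": {
  "rows": [
    {"travel": [0.9, -0.41, 0.13], "twist": 0.07, "jaw": 0.5},
    {"travel": [0.9, -0.42, 0.13], "twist": 0.07, "jaw": 0.5},
    {"travel": [0.9, -0.41, 0.13], "twist": 0.07, "jaw": 0.5},
    {"travel": [0.89, -0.43, 0.13], "twist": 0.07, "jaw": 0.5},
    {"travel": [0.9, -0.42, 0.13], "twist": 0.07, "jaw": 0.5}
  ]
}}

```text
time: 7.45
eef_pos: [0.5252, 0.0356, 0.2552]
tcp_rot: [0.763, 0.646, -0.0, 0.0]
ft_force: [0.4, -0.0, 0.5]
width: 0.0425
grasp_force: 0.0
```

>>> {"name": "carry_out", "arguments": {
  "rows": [
    {"travel": [0.89, -0.44, 0.13], "twist": 0.07, "jaw": 0.5},
    {"travel": [0.89, -0.43, 0.13], "twist": 0.07, "jaw": 0.5},
    {"travel": [0.89, -0.44, 0.13], "twist": 0.07, "jaw": 0.5},
    {"travel": [0.88, -0.45, 0.13], "twist": 0.07, "jaw": 0.5},
    {"travel": [0.88, -0.45, 0.13], "twist": 0.07, "jaw": 0.5}
  ]
}}

```text
time: 7.87
eef_pos: [0.4971, 0.1306, 0.2422]
tcp_rot: [0.771, 0.637, -0.0, 0.0]
ft_force: [0.2, 0.2, -0.1]
width: 0.0428
grasp_force: 0.0
```

>>> {"name": "carry_out", "arguments": {
  "rows": [
    {"travel": [0.88, -0.45, 0.13], "twist": 0.07, "jaw": 0.5},
    {"travel": [0.88, -0.46, 0.13], "twist": 0.07, "jaw": 0.5},
    {"travel": [0.88, -0.46, 0.13], "twist": 0.07, "jaw": 0.5},
    {"travel": [0.87, -0.46, 0.13], "twist": 0.07, "jaw": 0.5},
    {"travel": [0.88, -0.47, 0.13], "twist": 0.07, "jaw": 0.5}
  ]
}}

```text
time: 8.28
eef_pos: [0.4694, 0.2257, 0.2292]
tcp_rot: [0.779, 0.628, -0.0, 0.0]
ft_force: [0.2, 0.2, 0.7]
width: 0.0432
grasp_force: 0.0
```

>>> {"name": "carry_out", "arguments": {
  "rows": [
    {"travel": [0.87, -0.48, 0.13], "twist": 0.07, "jaw": 0.5},
    {"travel": [0, 0, 0], "twist": 0, "jaw": 0.5},
    {"travel": [0, 0, 0], "twist": 0, "jaw": 0.5}
  ]
}}

```text
time: 8.53
eef_pos: [0.4637, 0.2445, 0.2265]
tcp_rot: [0.779, 0.626, -0.0, -0.0]
ft_force: [-0.6, -0.6, 1.2]
width: 0.0428
grasp_force: 0.0
```

```bash
python3 plan.py .4648 .2435 .131 -12.5
```

```text
pos [0.4637 0.2445 0.2265] yaw -12.42 w 0.04276000362047994 f [-0.59 -0.57  1.18] t 8.5333 rows 5
[[-0.01, 0.01, 0.95, 0.0], [-0.0, 0.02, 0.96, 0.0], [-0.01, 0.01, 0.95, 0.0], [-0.01, 0.01, 0.96, 0.0], [-0.01, 0.01, 0.95, 0.0]]
```

>>> {"name": "carry_out", "arguments": {
  "rows": [
    {"travel": [0, 0.02, 0.95], "twist": 0, "jaw": 0.5},
    {"travel": [0, 0.02, 0.95], "twist": 0, "jaw": 0.5},
    {"travel": [0, 0.02, 0.95], "twist": 0, "jaw": 0.5},
    {"travel": [0, 0, 0.95], "twist": 0, "jaw": 0.5},
    {"travel": [0, 0, 0.95], "twist": 0, "jaw": 0.5}
  ]
}}

```text
time: 8.95
eef_pos: [0.4656, 0.2428, 0.1309]
tcp_rot: [0.78, 0.626, 0.0, 0.0]
ft_force: [-0.0, -1.0, -0.6]
width: 0.0424
grasp_force: 0.0
```

>>> {"name": "carry_out", "arguments": {
  "rows": [
    {"travel": [0, 0, 0], "twist": 0, "jaw": 0},
    {"travel": [0, 0, 0], "twist": 0, "jaw": 0},
    {"travel": [0, 0, 0], "twist": 0, "jaw": 0},
    {"travel": [0, 0, 0], "twist": 0, "jaw": 0},
    {"travel": [0, 0, 0], "twist": 0, "jaw": 0}
  ],
  "grip_force": 60
}}

```text
time: 9.37
eef_pos: [0.4659, 0.2435, 0.1329]
tcp_rot: [0.78, 0.626, 0.001, 0.001]
ft_force: [0.0, -3.4, 6.7]
width: 0.0048
grasp_force: 60.7
```

>>> {"name": "carry_out", "arguments": {
  "rows": [
    {"travel": [0, 0, -0.3], "twist": 0, "jaw": 0},
    {"travel": [0, 0, -0.5], "twist": 0, "jaw": 0},
    {"travel": [0, 0, -0.7], "twist": 0, "jaw": 0},
    {"travel": [0, 0, -1], "twist": 0, "jaw": 0},
    {"travel": [0, 0, -1], "twist": 0, "jaw": 0}
  ]
}}

```text
time: 9.78
eef_pos: [0.465, 0.2436, 0.203]
tcp_rot: [0.78, 0.626, -0.0, -0.0]
ft_force: [-0.5, -0.1, -2.4]
width: 0.0046
grasp_force: 59.1
```

>>> {"name": "carry_out", "arguments": {
  "rows": [
    {"travel": [0, 0, -1], "twist": 0, "jaw": 0},
    {"travel": [0, 0, -1], "twist": 0, "jaw": 0},
    {"travel": [0, 0, -1], "twist": 0, "jaw": 0},
    {"travel": [0, 0, 0], "twist": 0, "jaw": 0},
    {"travel": [0, 0, 0], "twist": 0, "jaw": 0}
  ]
}}

```text
time: 10.2
eef_pos: [0.4654, 0.2438, 0.2626]
tcp_rot: [0.78, 0.626, 0.001, 0.0]
ft_force: [0.2, 0.1, -4.3]
width: 0.0047
grasp_force: 59.2
```

```bash
python3 - <<'E'
from h import *
s=state();print(s['eef_pos'],s['width'],s['ft_force'].round(2),s['wrist_torque'].round(3))
c=cap('side');d=cap('wrist')
print(np.linalg.inv(R.from_quat(c['orientation']).as_matrix())@(s['eef_pos']-c['position']))
a=cv2.resize(c['image'][60:210,180:330],(600,600),interpolation=cv2.INTER_CUBIC)
cv2.imwrite('pics/s2.png',cv2.convertScaleAbs(a,alpha=1.8))
E
python3 plan.py .4905 -.108 .235 -6.4
```

```text
[0.46543256 0.24376623 0.26256871] 0.004721282132724597 [ 0.19  0.05 -4.28] [-0.058 -0.051 -0.006]
[-0.1149819  -0.33532018  1.1720243 ]
pos [0.4649 0.2436 0.2607] yaw -12.51 w 0.004831409013701867 f [-0.39  0.32 -2.78] t 10.3 rows 18
[[-0.94, 0.28, 0.07, -0.08], [-0.94, 0.28, 0.07, -0.08], [-0.94, 0.27, 0.07, -0.08], [-0.94, 0.26, 0.08, -0.08], [-0.95, 0.26, 0.07, -0.08]]
[[-0.94, 0.25, 0.07, -0.08], [-0.95, 0.25, 0.07, -0.08], [-0.95, 0.24, 0.07, -0.08], [-0.95, 0.24, 0.07, -0.08], [-0.95, 0.23, 0.07, -0.08]]
[[-0.95, 0.22, 0.07, -0.08], [-0.96, 0.22, 0.08, -0.08], [-0.95, 0.22, 0.07, -0.08], [-0.96, 0.2, 0.07, -0.08], [-0.96, 0.21, 0.07, -0.08]]
[[-0.96, 0.19, 0.07, -0.08], [-0.96, 0.19, 0.07, -0.08], [-0.96, 0.19, 0.07, -0.08]]
```

View pics/s2.png

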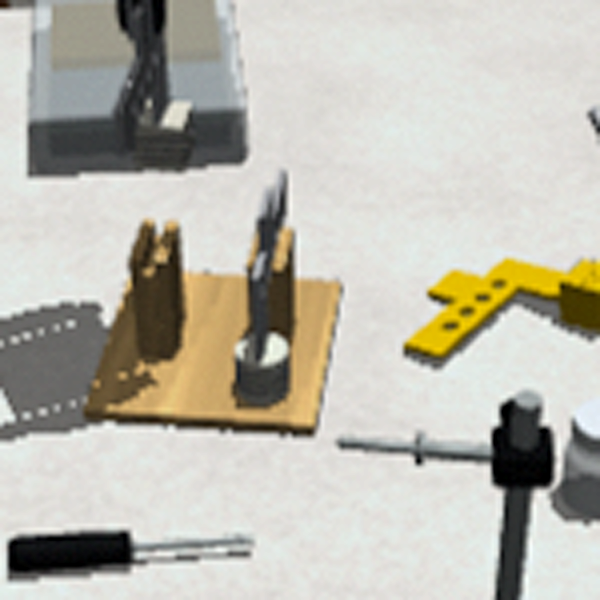

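```bash
cat > hand.py <<'E'
from h import *
def hand(c,s):
    K=c['intrinsics'];Rm=R.from_quat(c['orientation']).as_matrix()
    v,u=np.mgrid[:384,:512];z=c['z_map'];d=np.stack([(u-K[0,2])/K[0,0]*z,(v-K[1,2])/K[1,1]*z,z],-1)
    W=d@Rm.T+c['position'];M=R.from_quat(s['tcp_rot']).as_matrix()
    return (W-s['eef_pos'])@M,z>0
E
python3 - <<'E'
from hand import *
s=state();c=load('wrist');T,ok=hand(c,s)
m=ok&(abs(T[...,1])<.006)&(T[...,2]<.03)&(T[...,2]>-.05)
Q=T[m]
for lo in np.arange(-.11,.07,.01):
    q=Q[(Q[:,0]>=lo)&(Q[:,0]<lo+.01)]
    if len(q):print(round(lo*1000),len(q),'zmin',(np.percentile(q[:,2],[5,50])*1000).round(1),'y',(q[:,1].mean()*1000).round(1),'xr',(q[:,0].min()*1000).round(1),(q[:,0].max()*1000).round(1))
cv2.imwrite('pics/w3.png',cv2.convertScaleAbs(cv2.resize(c['image'],(800,600),interpolation=cv2.INTER_CUBIC),alpha=1.5))
E
```

```text
-60 164 zmin [4.  4.8] y -0.5 xr -58.5 -50.0
-50 134 zmin [3.8 4.7] y -0.6 xr -50.0 -42.9
-30 8 zmin [-25.  -24.7] y -1.0 xr -20.5 -20.0
-20 305 zmin [-37.2 -25.4] y -0.5 xr -20.0 -10.0
-10 849 zmin [-48.7 -37.4] y -0.3 xr -10.0 -0.0
0 854 zmin [-47.8 -37.1] y -0.6 xr 0.0 10.0
10 1604 zmin [-46.1 -25. ] y 0.1 xr 10.0 20.0
20 317 zmin [1.7 4.7] y -0.5 xr 20.0 29.9
30 311 zmin [3.8 4.8] y -0.6 xr 30.0 39.9
40 323 zmin [3.8 4.8] y -0.5 xr 40.0 50.0
50 218 zmin [3.8 5.1] y -0.5 xr 50.0 54.8
```

View pics/w3.png

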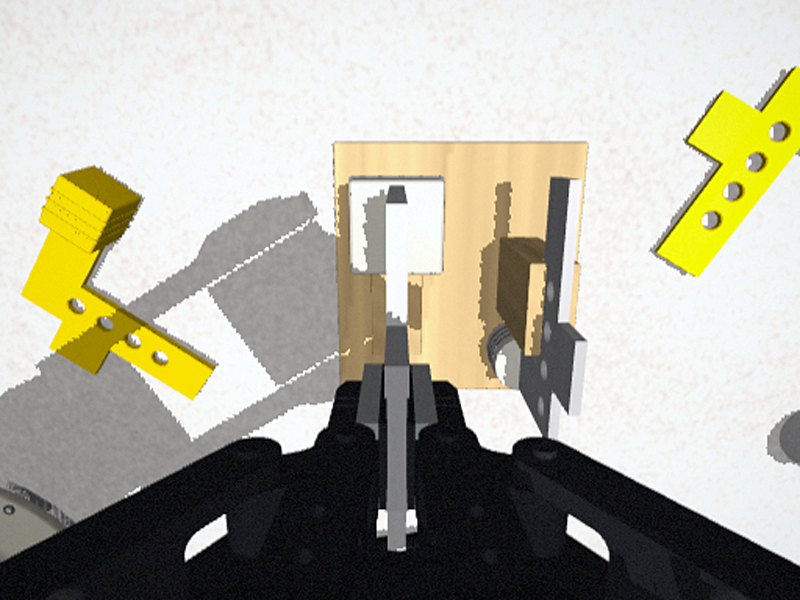

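```bash
python3 plan.py .5125 -.1617 .233 -6.4
```

```text
pos [0.4649 0.2436 0.2607] yaw -12.51 w 0.004831409013701867 f [-0.39  0.32 -2.78] t 10.3 rows 21
[[-0.92, 0.32, 0.07, -0.07], [-0.92, 0.31, 0.06, -0.07], [-0.92, 0.32, 0.07, -0.07], [-0.92, 0.3, 0.06, -0.07], [-0.92, 0.3, 0.07, -0.07]]
[[-0.93, 0.3, 0.07, -0.07], [-0.93, 0.29, 0.06, -0.07], [-0.92, 0.29, 0.07, -0.07], [-0.93, 0.28, 0.06, -0.07], [-0.93, 0.28, 0.07, -0.07]]
[[-0.94, 0.27, 0.06, -0.07], [-0.93, 0.27, 0.07, -0.07], [-0.94, 0.26, 0.07, -0.07], [-0.93, 0.26, 0.06, -0.07], [-0.94, 0.25, 0.07, -0.07]]
[[-0.94, 0.25, 0.06, -0.07], [-0.94, 0.25, 0.07, -0.07], [-0.94, 0.23, 0.07, -0.07], [-0.94, 0.24, 0.06, -0.07], [-0.95, 0.23, 0.07, -0.07]]
[[-0.94, 0.22, 0.06, -0.07]]
```

>>> {"name": "carry_out", "arguments": {
  "rows": [
    {"travel": [-0.92, 0.32, 0.07], "twist": -0.07, "jaw": 0},
    {"travel": [-0.92, 0.31, 0.06], "twist": -0.07, "jaw": 0},
    {"travel": [-0.92, 0.32, 0.07], "twist": -0.07, "jaw": 0},
    {"travel": [-0.92, 0.3, 0.06], "twist": -0.07, "jaw": 0},
    {"travel": [-0.92, 0.3, 0.07], "twist": -0.07, "jaw": 0}
  ]
}}

```text
time: 10.72
eef_pos: [0.4761, 0.1463, 0.2536]
tcp_rot: [0.772, 0.635, -0.001, -0.0]
ft_force: [0.8, -0.0, -2.8]
width: 0.0051
grasp_force: 59.1
```

>>> {"name": "carry_out", "arguments": {
  "rows": [
    {"travel": [-0.93, 0.3, 0.07], "twist": -0.07, "jaw": 0},
    {"travel": [-0.93, 0.29, 0.06], "twist": -0.07, "jaw": 0},
    {"travel": [-0.92, 0.29, 0.07], "twist": -0.07, "jaw": 0},
    {"travel": [-0.93, 0.28, 0.06], "twist": -0.07, "jaw": 0},
    {"travel": [-0.93, 0.28, 0.07], "twist": -0.07, "jaw": 0}
  ]
}}

```text
time: 11.13
eef_pos: [0.4874, 0.0498, 0.247]
tcp_rot: [0.764, 0.645, -0.001, -0.001]
ft_force: [0.3, 0.3, -2.4]
width: 0.0046
grasp_force: 59.1
```

>>> {"name": "carry_out", "arguments": {
  "rows": [
    {"travel": [-0.94, 0.27, 0.06], "twist": -0.07, "jaw": 0},
    {"travel": [-0.93, 0.27, 0.07], "twist": -0.07, "jaw": 0},
    {"travel": [-0.94, 0.26, 0.07], "twist": -0.07, "jaw": 0},
    {"travel": [-0.93, 0.26, 0.06], "twist": -0.07, "jaw": 0},
    {"travel": [-0.94, 0.25, 0.07], "twist": -0.07, "jaw": 0}
  ]
}}

```text
time: 11.55
eef_pos: [0.4984, -0.0467, 0.2405]
tcp_rot: [0.756, 0.654, -0.001, -0.001]
ft_force: [0.5, -0.0, -2.5]
width: 0.005
grasp_force: 59.1
```

>>> {"name": "carry_out", "arguments": {
  "rows": [
    {"travel": [-0.94, 0.25, 0.06], "twist": -0.07, "jaw": 0},
    {"travel": [-0.94, 0.25, 0.07], "twist": -0.07, "jaw": 0},
    {"travel": [-0.94, 0.23, 0.07], "twist": -0.07, "jaw": 0},
    {"travel": [-0.94, 0.24, 0.06], "twist": -0.07, "jaw": 0},
    {"travel": [-0.95, 0.23, 0.07], "twist": -0.07, "jaw": 0}
  ]
}}

```text
time: 11.97
eef_pos: [0.5094, -0.1433, 0.2338]
tcp_rot: [0.748, 0.663, -0.0, -0.001]
ft_force: [0.7, 1.5, -2.6]
width: 0.0046
grasp_force: 59.1
```

>>> {"name": "carry_out", "arguments": {
  "rows": [
    {"travel": [-0.94, 0.22, 0.06], "twist": -0.07, "jaw": 0},
    {"travel": [0, 0, 0], "twist": 0, "jaw": 0},
    {"travel": [0, 0, 0], "twist": 0, "jaw": 0},
    {"travel": [0, 0, 0], "twist": 0, "jaw": 0}
  ]
}}

```text
time: 12.3
eef_pos: [0.5116, -0.1612, 0.2331]
tcp_rot: [0.747, 0.665, -0.0, -0.001]
ft_force: [-0.4, -0.0, -2.5]
width: 0.0051
grasp_force: 59.2
```

```bash
python3 - <<'E'
from hand import *
s=state();c=cap('wrist');T,ok=hand(c,s)
m=ok&(abs(T[...,1])<.006)&(T[...,2]<.03)&(T[...,2]>-.05);Q=T[m]
for lo,hi in((-.06,-.045),(.03,.06)):
    q=Q[(Q[:,0]>lo)&(Q[:,0]<hi)];print(np.median(q,0),q[:,0].max())
# pin in tool frame
m=ok&(T[...,1]>.04)&(T[...,1]<.09)&(abs(T[...,0]-.016)<.02)&(abs(T[...,2]-.02)<.025);q=T[m]
print(len(q),np.polyfit(q[:,1],q[:,0],1),np.polyfit(q[:,1],q[:,2],1),q.min(0),q.max(0))
cv2.imwrite('pics/w4.png',cv2.convertScaleAbs(cv2.resize(c['image'],(800,600),interpolation=cv2.INTER_CUBIC),alpha=1.5))
E
python3 plan.py .5324 -.1639 .233 -6.4
```

```text
[-0.05169298 -0.00090944  0.00534566] -0.04504249426585378
[ 0.04366877 -0.00088381  0.00548679] 0.05468841290642869
1150 [0.00820986 0.01584133] [0.11258888 0.01557119] [0.011372   0.04554272 0.01872236] [0.02392575 0.08996452 0.03631841]
pos [ 0.5117 -0.161   0.2334] yaw -6.62 w 0.004778832948829681 f [-0.62 -0.72 -4.38] t 12.35 rows 2
[[-0.01, 0.52, 0.01, -0.03], [-0.02, 0.52, 0.01, -0.03]]
```

View pics/w4.png

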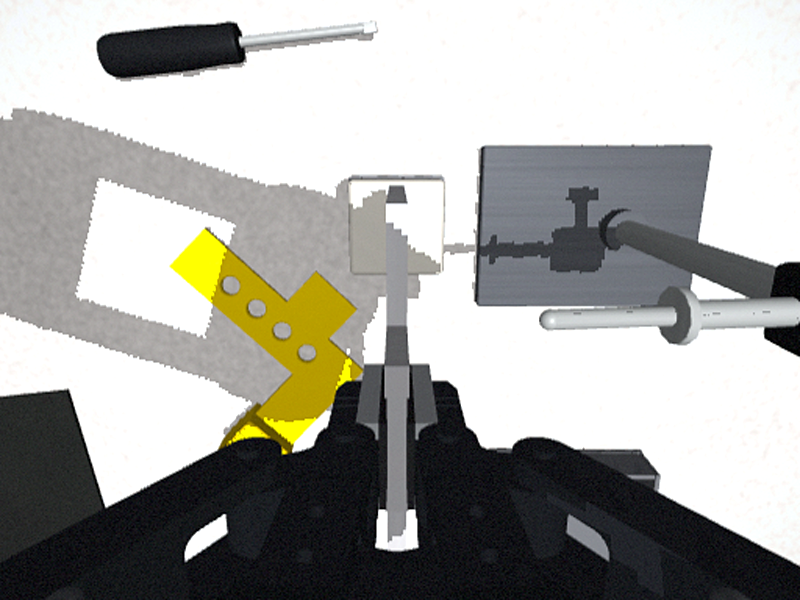

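>>> {"name": "carry_out", "arguments": {
  "rows": [
    {"travel": [0, 1, 0], "twist": 0, "jaw": 0},
    {"travel": [0, 0.9, 0], "twist": 0, "jaw": 0},
    {"travel": [0, 0.3, 0.02], "twist": 0, "jaw": 0},
    {"travel": [0, 0.3, 0.03], "twist": 0, "jaw": 0},
    {"travel": [0, 0, 0], "twist": 0, "jaw": 0}
  ]
}}

```text
time: 12.77
eef_pos: [0.562, -0.1669, 0.2324]
tcp_rot: [0.747, 0.665, -0.0, -0.0]
ft_force: [0.5, 0.3, -2.9]
width: 0.0047
grasp_force: 59.3
```

>>> {"name": "carry_out", "arguments": {
  "rows": [
    {"travel": [0, 0.3, 0.03], "twist": 0, "jaw": 0},
    {"travel": [0, 0.3, 0.03], "twist": 0, "jaw": 0},
    {"travel": [0, 0.3, 0.03], "twist": 0, "jaw": 0},
    {"travel": [0, 0, 0], "twist": 0, "jaw": 0}
  ]
}}

```text
time: 13.1
eef_pos: [0.5802, -0.1696, 0.2309]
tcp_rot: [0.747, 0.665, -0.0, 0.0]
ft_force: [-0.2, -0.5, -2.0]
width: 0.0049
grasp_force: 59.3
```

```bash
python3 - <<'E'
from hand import *
s=state();c=cap('wrist');T,ok=hand(c,s);print(s['eef_pos'],s['ft_force'])
m=ok&(abs(T[...,1])<.006)&(T[...,2]<.03)&(T[...,2]>-.05);Q=T[m]
for lo,hi in((-.06,-.045),(.03,.06)):
    q=Q[(Q[:,0]>lo)&(Q[:,0]<hi)];print(np.median(q,0),q[:,0].max())
a=cv2.resize(c['image'],(800,600),interpolation=cv2.INTER_CUBIC)[150:450,250:650]
d=cap('side')
b=d['image'][145:220,240:340]
cv2.imwrite('pics/w5.png',cv2.convertScaleAbs(np.vstack([a,cv2.resize(b,(400,300),interpolation=cv2.INTER_CUBIC)]),alpha=1.5))
E
```

```text
[ 0.58022362 -0.1696399   0.23087062] [-0.18496695 -0.52464583 -2.02474798]
[-0.05138329 -0.00039953  0.00538705] -0.045008920365636335
[ 0.04365905 -0.00088158  0.00542957] 0.05474899585147143
```

View pics/w5.png

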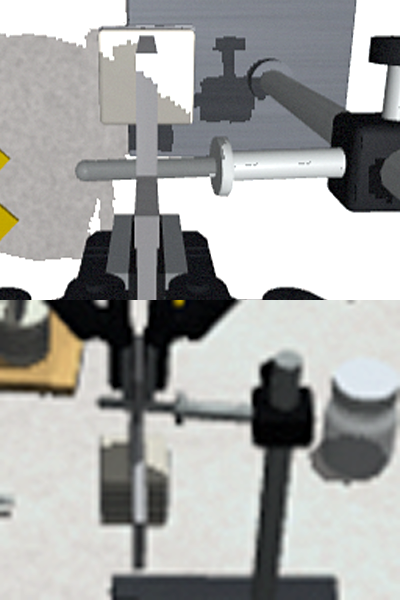

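>>> {"name": "carry_out", "arguments": {
  "rows": [
    {"travel": [0, 0.3, 0.03], "twist": 0, "jaw": 0},
    {"travel": [0, 0.3, 0.03], "twist": 0, "jaw": 0},
    {"travel": [0, 0.1, 0.01], "twist": 0, "jaw": 0},
    {"travel": [0, 0.05, 0], "twist": 0, "jaw": 0},
    {"travel": [0, 0, 0], "twist": 0, "jaw": 0}
  ]
}}

```text
time: 13.62
eef_pos: [0.5946, -0.1713, 0.2295]
tcp_rot: [0.747, 0.665, -0.0, -0.0]
ft_force: [-0.2, 0.0, -3.5]
width: 0.0048
grasp_force: 59.3
```

>>> {"name": "carry_out", "arguments": {
  "rows": [
    {"travel": [0, 0.05, 0.01], "twist": 0, "jaw": 0},
    {"travel": [0, 0.05, 0], "twist": 0, "jaw": 0},
    {"travel": [0, 0, 0], "twist": 0, "jaw": 0}
  ]
}}

```text
time: 13.87
eef_pos: [0.5965, -0.1715, 0.2295]
tcp_rot: [0.747, 0.665, -0.0, 0.0]
ft_force: [-0.2, -0.2, -2.4]
width: 0.005
grasp_force: 59.3
```

>>> {"name": "carry_out", "arguments": {
  "rows": [
    {"travel": [0, 0.05, 0], "twist": 0, "jaw": 0},
    {"travel": [0, 0.03, 0], "twist": 0, "jaw": 0},
    {"travel": [0, 0, 0], "twist": 0, "jaw": 0}
  ]
}}

```text
time: 14.12
eef_pos: [0.598, -0.1717, 0.2296]
tcp_rot: [0.747, 0.665, -0.0, 0.0]
ft_force: [0.7, -0.8, -3.3]
width: 0.005
grasp_force: 59.3
```

>>> {"name": "carry_out", "arguments": {
  "rows": [
    {"travel": [0, 0.03, 0], "twist": 0, "jaw": 0},
    {"travel": [0, 0, 0], "twist": 0, "jaw": 0}
  ]
}}

```text
time: 14.28
eef_pos: [0.5986, -0.1718, 0.2295]
tcp_rot: [0.747, 0.665, -0.0, 0.0]
ft_force: [-0.2, -1.2, -3.5]
width: 0.0046
grasp_force: 59.3
```

>>> {"name": "carry_out", "arguments": {
  "rows": [
    {"travel": [0, 0.03, 0], "twist": 0, "jaw": 0},
    {"travel": [0, 0, 0], "twist": 0, "jaw": 0}
  ]
}}

```text
time: 14.45
eef_pos: [0.599, -0.1718, 0.2295]
tcp_rot: [0.747, 0.665, -0.0, -0.0]
ft_force: [-3.1, 0.6, -2.6]
width: 0.0051
grasp_force: 59.5
```

>>> {"name": "carry_out", "arguments": {
  "rows": [
    {"travel": [0, 0, 0.05], "twist": 0, "jaw": 0},
    {"travel": [0, 0, 0.05], "twist": 0, "jaw": 0},
    {"travel": [0, 0, 0], "twist": 0, "jaw": 0}
  ]
}}

```text
time: 14.7
eef_pos: [0.599, -0.1718, 0.2273]
tcp_rot: [0.747, 0.665, -0.0, -0.0]
ft_force: [-3.8, 0.3, -1.6]
width: 0.005
grasp_force: 59.7
```

>>> {"name": "carry_out", "arguments": {
  "rows": [
    {"travel": [0, 0, 0.03], "twist": 0, "jaw": 0},
    {"travel": [0, 0, 0], "twist": 0, "jaw": 0}
  ]
}}

```text
time: 14.87
eef_pos: [0.5991, -0.1718, 0.2269]
tcp_rot: [0.747, 0.665, -0.0, -0.0]
ft_force: [-4.4, 0.9, -0.3]
width: 0.0052
grasp_force: 59.7
```

>>> {"name": "carry_out", "arguments": {
  "rows": [
    {"travel": [0, 0, 0.03], "twist": 0, "jaw": 0},
    {"travel": [0, 0, 0], "twist": 0, "jaw": 0}
  ]
}}

```text
time: 15.03
eef_pos: [0.5991, -0.1718, 0.2263]
tcp_rot: [0.747, 0.665, -0.0, -0.0]
ft_force: [-4.9, 0.3, -0.6]
width: 0.0053
grasp_force: 59.7
```

>>> {"name": "carry_out", "arguments": {
  "rows": [
    {"travel": [0, 0, 0.03], "twist": 0, "jaw": 0},
    {"travel": [0, 0, 0], "twist": 0, "jaw": 0}
  ]
}}

```text
time: 15.2
eef_pos: [0.5991, -0.1718, 0.2257]
tcp_rot: [0.747, 0.665, -0.0, -0.0]
ft_force: [-5.2, 0.3, -0.3]
width: 0.0046
grasp_force: 59.8
```

>>> {"name": "carry_out", "arguments": {
  "rows": [
    {"travel": [0, 0, 0.03], "twist": 0, "jaw": 0},
    {"travel": [0, 0, 0], "twist": 0, "jaw": 0}
  ]
}}

```text
time: 15.37
eef_pos: [0.5992, -0.1718, 0.2255]
tcp_rot: [0.747, 0.665, 0.0, 0.0]
ft_force: [-6.2, 0.9, 2.6]
width: 0.0049
grasp_force: 60.2
```

>>> {"name": "carry_out", "arguments": {
  "rows": [
    {"travel": [0, 0, 0], "twist": 0, "jaw": 0},
    {"travel": [0, 0, 0], "twist": 0, "jaw": 0.05},
    {"travel": [0, 0, 0], "twist": 0, "jaw": 0.1},
    {"travel": [0, 0, 0], "twist": 0, "jaw": 0.2},
    {"travel": [0, 0, 0], "twist": 0, "jaw": 0.25}
  ],
  "grip_force": 20
}}

```text
time: 15.78
eef_pos: [0.5995, -0.1719, 0.2253]
tcp_rot: [0.747, 0.665, 0.0, 0.0]
ft_force: [-0.0, 0.1, 0.4]
width: 0.021
grasp_force: 0.0
```

```bash
python3 - <<'E'
from hand import *
s=state();c=cap('wrist');T,ok=hand(c,s);print(s['eef_pos'],s['ft_force'],s['width'])
m=ok&(abs(T[...,1])<.01)&(T[...,2]<.03)&(T[...,2]>-.05);Q=T[m]
for lo,hi in((-.06,-.045),(.03,.06)):
    q=Q[(Q[:,0]>lo)&(Q[:,0]<hi)];print(np.median(q,0),q[:,0].max())
a=cv2.resize(c['image'],(800,600),interpolation=cv2.INTER_CUBIC)[150:450,250:650]
d=cap('side')
b=d['image'][145:220,240:340]
cv2.imwrite('pics/w6.png',cv2.convertScaleAbs(np.vstack([a,cv2.resize(b,(400,300),interpolation=cv2.INTER_CUBIC)]),alpha=1.5))
E
```

```text
[ 0.59948914 -0.17186203  0.22528009] [-0.01368715  0.09960822  0.44459118] 0.021013612757234637
[-0.05155017  0.00061968  0.00596985] -0.04506185121309506
[ 0.04386411 -0.00175458  0.00495148] 0.05483204934357572
```

View pics/w6.png

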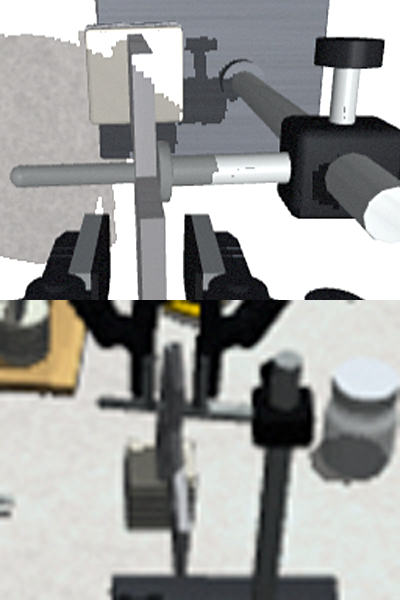

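>>> {"name": "carry_out", "arguments": {
  "rows": [
    {"travel": [0, 0, -0.2], "twist": 0, "jaw": 0.25},
    {"travel": [0, 0, -0.4], "twist": 0, "jaw": 0.25},
    {"travel": [0, 0, -0.7], "twist": 0, "jaw": 0.25},
    {"travel": [0, 0, -1], "twist": 0, "jaw": 0.25},
    {"travel": [0, 0, -1], "twist": 0, "jaw": 0.25}
  ]
}}

```text
time: 16.3
eef_pos: [0.5991, -0.1717, 0.2925]
tcp_rot: [0.747, 0.665, -0.0, 0.0]
ft_force: [0.4, 0.1, 0.9]
width: 0.0216
grasp_force: 0.0
```

>>> {"name": "carry_out", "arguments": {
  "rows": [
    {"travel": [0, 0, -1], "twist": 0, "jaw": 0.25},
    {"travel": [0, 0, -1], "twist": 0, "jaw": 0.25},
    {"travel": [0, 0, 0], "twist": 0, "jaw": 0.25},
    {"travel": [0, 0, 0], "twist": 0, "jaw": 0.25},
    {"travel": [0, 0, 0], "twist": 0, "jaw": 0.25}
  ]
}}

```text
time: 16.72
eef_pos: [0.5991, -0.1718, 0.3308]
tcp_rot: [0.747, 0.665, -0.0, -0.0]
ft_force: [0.2, -0.8, -0.6]
width: 0.0212
grasp_force: 0.0
```

```bash
python3 - <<'E'
from hand import *
from scipy.spatial.transform import Rotation as R
for k in range(2):
    s=state();c=cap('wrist');T,ok=hand(c,s);print(s['eef_pos'],s['ft_force'],s['time'])
    W=T@R.from_quat(s['tcp_rot']).as_matrix().T+s['eef_pos'];ex=np.array([.9938,-.1115,0]);ey=np.array([.1115,.9938,0])
    P=np.array([.6629,-.1627,0]);S=np.stack([(W-P)@ex,(W-P)@ey,W[...,2]],-1)[ok]
    Q=S[(abs(S[:,0]+.063)<.012)&(S[:,2]>.18)&(S[:,2]<.27)]
    for lo in np.arange(-.11,.04,.015):
        q=Q[(Q[:,1]>lo)&(Q[:,1]<lo+.015)]
        if len(q)>5:
            z=np.percentile(q[:,2],98);e=q[q[:,2]>z-.0015];print(round(lo*1000),len(q),(z*1000).round(1),(e[:,0].mean()*1000).round(1))
a=cv2.resize(c['image'],(800,600),interpolation=cv2.INTER_CUBIC)[100:500,200:700]
cv2.imwrite('pics/w7.png',cv2.convertScaleAbs(a,alpha=1.5))
E
```

```text
[ 0.59911126 -0.17175727  0.33083497] [ 0.18736723 -0.79677974 -0.57211553] 16.7167
-110 113 220.4 -64.6
-95 127 220.5 -64.3
-80 135 220.5 -64.0
-65 142 220.8 -63.9
-50 51 250.3 -62.8
-35 208 251.1 -62.6
-20 242 251.2 -62.1
-5 551 251.1 -62.2
10 191 221.6 -62.7
25 202 221.8 -62.7
[ 0.5990257  -0.17174063  0.3304236 ] [ 0.32116528  0.38620919 -0.42583388] 16.7667
-110 127 220.4 -64.0
-95 130 220.5 -64.1
-80 137 220.5 -64.0
-65 146 220.7 -63.6
-50 60 250.3 -62.5
-35 221 251.1 -62.4
-20 235 251.4 -62.3
-5 552 251.0 -62.1
10 182 221.7 -62.9
25 197 221.9 -62.6
```

View pics/w7.png

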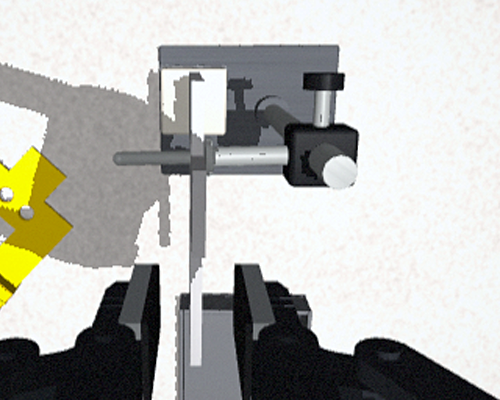

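>>> {"name": "carry_out", "arguments": {
  "rows": [
    {"travel": [0, 0, -0.5], "twist": 0, "jaw": 0.25},
    {"travel": [0, 0, 0], "twist": 0, "jaw": 0.25},
    {"travel": [0, 0, 0], "twist": 0, "jaw": 0.25},
    {"travel": [0, 0, 0], "twist": 0, "jaw": 0.25},
    {"travel": [0, 0, 0], "twist": 0, "jaw": 0.25}
  ]
}}

```text
time: 17.23
eef_pos: [0.5991, -0.1718, 0.3409]
tcp_rot: [0.747, 0.665, -0.0, -0.0]
ft_force: [0.1, -0.4, 0.5]
width: 0.0215
grasp_force: 0.0
```

>>> {"name": "carry_out", "arguments": {
  "rows": [
    {"travel": [0, 0, 0], "twist": 0, "jaw": 0.25},
    {"travel": [0, 0, 0], "twist": 0, "jaw": 0.25},
    {"travel": [0, 0, 0], "twist": 0, "jaw": 0.25},
    {"travel": [0, 0, 0], "twist": 0, "jaw": 0.25},
    {"travel": [0, 0, 0], "twist": 0, "jaw": 0.25}
  ]
}}

```text
time: 17.65
eef_pos: [0.5992, -0.1718, 0.3411]
tcp_rot: [0.747, 0.665, -0.0, 0.0]
ft_force: [0.8, -0.3, 0.6]
width: 0.0216
grasp_force: 0.0
```

```bash
python3 - <<'E'
from hand import *
s=state();c=cap('wrist');T,ok=hand(c,s);print(s['eef_pos'],s['time'])
W=T@R.from_quat(s['tcp_rot']).as_matrix().T+s['eef_pos'];ex=np.array([.9938,-.1115,0]);ey=np.array([.1115,.9938,0])
P=np.array([.6629,-.1627,0]);S=np.stack([(W-P)@ex,(W-P)@ey,W[...,2]],-1)[ok]
Q=S[(abs(S[:,0]+.063)<.012)&(S[:,2]>.18)&(S[:,2]<.27)]
for lo in np.arange(-.11,.04,.015):
    q=Q[(Q[:,1]>lo)&(Q[:,1]<lo+.015)]
    if len(q)>5:
        z=np.percentile(q[:,2],98);e=q[q[:,2]>z-.0015];print(round(lo*1000),len(q),(z*1000).round(1),(e[:,0].mean()*1000).round(1),(e[:,0].min()*1000).round(1),(e[:,0].max()*1000).round(1))
E
```

```text
[ 0.59915791 -0.17182639  0.34111306] 17.65
-110 122 220.0 -63.8 -66.4 -61.2
-95 125 220.6 -63.8 -66.3 -61.1
-80 130 220.5 -63.6 -66.2 -61.1
-65 131 220.8 -63.5 -66.1 -61.1
-50 55 250.6 -62.2 -64.9 -59.8
-35 195 251.1 -62.3 -64.9 -59.8
-20 211 251.1 -62.2 -64.8 -59.1
-5 519 251.0 -61.9 -64.7 -59.1
10 172 221.6 -63.0 -65.6 -60.2
25 190 221.8 -62.9 -65.5 -60.2
```

```bash
python3 -c "
from workcell import job_done;print(job_done())"
```

```text
the job is handed in; nothing more can be done
None
```

The square-head bracket from the front slot hangs on the hook by its y +36 mm hole. In the last camera check it was still, its front face was at the disc to within measurement, and its strip was level to about 0.6°. The gripper is clear, the strongest reading while touching the stand was about 7 N, and the job was handed in at about 18 s with no verdict returned.

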